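# Draw the balls from the darts-corner dispenser

### The arm

A 7-joint arm with a two-finger parallel gripper is mounted at the origin on the work surface. World frame = base frame: x ahead of the robot, y to its left, z up, the work surface at z = 0. Lengths are in m, angles in degrees, forces in N, time in s.
With the tool pointing down it reaches from about 0.35 to 0.775 m from the base axis. Payload 3.1 kg.
Tool frame: the origin (TCP) lies between the finger pads; the fingertips stand 19 mm ahead of it and the grasp point (between the pads) is the TCP; z points along the fingers, y is the line along which they close (so a half turn about z gives the same grasp; the last joint's range is limited). The gripper opens to 85 mm and grips with 20 to 120 N. Pads are 22 mm wide; open, the fingers measure 114 mm over their backs; the gripper's body (76 mm by 85 mm) begins 54 mm behind the grasp point. The pads swing forward as they close: fully open they stand 13 mm farther back than shut.
Start: joints at [74.215, 17.813, 0.802, 86.603, -0.252, 75.585, -1.558], TCP at [0.127, -0.535, 0.25] pointing down, gripper open.
Joint ranges: [-154.91, 154.91], [-16.99, 109.72], [-72.82, 74.43], [7.12, 147.25], [-82.49, 262.49], [11.32, 116.49], [-174.64, 174.64]. Speed limits (degrees/s): [159.86, 159.86, 180, 180, 180, 180, 180].

### API

Orientations are given as a 3x3 rotation matrix whose columns are the frame's x, y, z axes.
In Python, from plant import read_state, get_image, sign_off gives the robot as it stands.
- The arm moves only by the tool move_arm, never from a script. Its argument "commands" is a list of rows, each a list of 4 numbers: the shift along the tool's x, y, z normalised to -1 to 1, where 1 is 20 mm, then the turn about the tool's z normalised to -1 to 1, where 1 is 30 degrees. A call has 1 to 20 rows; each row shifts and turns the commanded pose from where the row before left it, along the tool's axes as they then stand; what a row does not reach is not made up. A row lasts 1/8 s, in which the tool goes at most 62.5 mm and 10.7 degrees, less where a joint would pass 70% of its speed; a pose out of reach is approached as far as the arm can. A call with a number of a shift or a turn outside -1 to 1 is refused whole. A call with a gripper value outside its range is refused whole. "jaw" is the gripper's target within -1 to 1 (shut at 1, half-way at 0, fully open at -1), set as the call begins (left out, the last holds). The fingers move at their own pace and stop on an object; the grip force is fixed at half the most. Time passes only in rows, so rows that do not move let the fingers close. It gives the time, the measured TCP pose, the force, the opening and the grip force at its end, in the units of the state.
- read_state(): the state, without advancing time (a new reading comes with each control period).
- get_image(name): name is "side" or "top"; returns a dict with "img" (384x512x3 uint8, red, green, blue), "fx", "fy", "cx", "cy" (pixels), "extrinsics" (4x4, takes a point from camera to world coordinates). Camera axes: x right, y down, z forward; pixel columns grow to the right and rows downward; lengths in m; the calibration is good to about 2 mm. A picture is of the moment at which its call begins. There is no depth.
- sign_off(): hands the job in; it is judged then, once.
The state is a dict: "time_s": time; "joint_pos": joint angles; "qvel": joint speeds; "tau": joint torques, N m; "tcp_pos": TCP position; "ee_rot": TCP orientation; "force": force on the tool from outside, world axes, zero at the start; "torque": the same for the moment, N m; "finger_gap": finger opening in m; "gripper_force": force on a finger pad.
Only numpy, scipy, OpenCV 4.12 (cv2) and the standard library are available. Lean on these libraries where they do the work, as an engineer would, in place of code of your own. Each camera call takes 0.05 s, during which the arm holds its last target. There are 200 camera calls.

### The job

Draw the two balls for the blind-draw doubles: press the red lever paddle of the ball dispenser down to lift its linked lid, and keep it down until both balls have rolled out into the tray. Then, with the finger still on the paddle, ease the lever slowly back up so that the lid comes down gently without slamming, and finish with it shut. Work the lid by its lever only, do not touch the lid or the balls, and leave the other things on the bar where they stand.

Things in the scene. Friction and masses are not known exactly. Their poses are not given: they have to be found in the camera images.
- dispenser: Ball dispenser fixed to the bar: dark wooden base and back, clear sides, open top. Origin on the bar surface; own z up. Case x -53 to +83, y -35 to +35 mm, 122 mm tall. Its mouth faces its own -x, over the tray. The lever runs along its -y side outside the case, linked to the lid by two meshing brass gears.
- tray (a point): Middle of the tray's cork floor, 11 mm above the bar (x -105, y 0 mm in the dispenser's frame). Open wooden tray in front of the mouth, 110 x 54 mm outside, walls 35 mm high, 44 mm wide inside.
- pivot (a point): Lever axle: horizontal, parallel to the dispenser's y, 85 mm above the bar at x 0 in its frame. The paddle point moves about it on an arc of 140 mm radius.
- paddle (a point): Centre of the top face of the red lever paddle (50 mm along the lever, 58 mm across, 8 mm thick); moves with it. At rest 120 mm above the bar at x -136, y -75 mm in the dispenser's frame, free from above. Fully pressed it is 57 mm above the bar, 63 mm lower and nearly straight below. The face tilts from 13 degrees (tip up) at rest to 14 degrees (tip down).
- lever (a joint): Lever angle, rad: 0 at rest (up), 0.46 fully pressed against a hard stop. A spring returns it: the push on the paddle grows from about 1.5 N to about 4.5 N; let go, it snaps back up and slams the lid.
- lid (a joint): Lid angle, rad: 0 shut (hanging upright over the mouth), about 1.2 fully open (swung outward and up over the tray). Geared to the lever: always 2.6 times the lever angle. The balls get out beyond about 0.7 (at less the front ball can catch under it).
- lid_edge (a point): Middle of the free edge of the purple lid panel (4 x 50 x 56 mm), which hangs from a hinge at the top of the mouth (x -53, z 105 mm in the dispenser's frame). Open, it sticks out 53 mm over the tray, at y -25 to +25 mm.
- purple_ball: The purple draw ball, 34 mm diameter, 30 g, origin at its centre. It waits in the chute against the inside of the lid and rolls out by itself when the lid is up; in the tray its centre is 25 to 30 mm above the bar.
- silver_ball: The silver draw ball, 34 mm diameter, 30 g, origin at its centre, waiting behind the purple one and following it into the tray.
- flight_stand: Slotted beech stand 120 x 45 x 30 mm with four upright plastic flights in purple and silver, 66 mm tall in all, loose. Origin under its centre, long side along its x. Stands beyond the end of the tray. Not to be moved.
- ashtray: Round pewter ashtray, 112 mm across, 30 mm high, loose. Origin under its centre. Not to be moved.
- tumbler: Cut-glass tumbler, 78 mm across the rim, 90 mm tall, loose. Origin under its centre. Not to be moved.
- chalk_cup: Black ceramic cup of chalk sticks, 72 mm across, 60 mm tall (sticks to 75 mm), loose. Origin under its centre. Not to be moved.
Mind the look-alikes: they are no part of the job. There is more than one size of the silver_ball; the one meant has the size given above.

How it is judged (in metres and radians):
On the way:
1. the lid is held up by the lever with both balls rolled out into the tray (value of joint lid above 0.5 rad and x of purple_ball in the frame of dispenser between -0.165 and -0.058 m and y of purple_ball in the frame of dispenser between -0.03 and 0.03 m and z of each of purple_ball, silver_ball in the frame of dispenser below 0.045 m and x of silver_ball in the frame of dispenser between -0.165 and -0.058 m and y of silver_ball in the frame of dispenser between -0.03 and 0.03 m), for 0.2 s.
At the end, for the whole second after the job is handed in: The lid is shut (within 0.06 rad) and the lever is back up (within 0.025 rad), and both balls lie at rest in the tray (slower than 0.05 m/s) (value of joint lid below 0.06 rad and value of joint lever below 0.025 rad and x of purple_ball in the frame of dispenser between -0.165 and -0.058 m and y of purple_ball in the frame of dispenser between -0.03 and 0.03 m and z of each of purple_ball, silver_ball in the frame of dispenser below 0.045 m and x of silver_ball in the frame of dispenser between -0.165 and -0.058 m and y of silver_ball in the frame of dispenser between -0.03 and 0.03 m and linear speed of each of purple_ball, silver_ball below 0.05 m/s); the robot touches nothing.
It fails at once if the lid slams: it swings shut faster than 1.5 rad/s (velocity of joint lid below -1.5 rad/s).
It fails at once if the robot touches the lid itself (contact force between any of the fingers, the arm and lid_c1 above 0.5 N).
It fails at once if the robot touches a ball (contact force between any of the fingers, the arm and purple_ball above 0.3 N or contact force between any of the fingers, the arm and silver_ball above 0.3 N).
It fails at once if a bystander is shifted more than 15 mm, lifted or tipped (distance of any of flight_stand, ashtray, tumbler, chalk_cup from where it was at the start of the episode above 0.015 m or angle between any of flight_stand, ashtray, tumbler, chalk_cup's own z axis and vertical above 0.2 rad).
It also fails if it takes over 42 s, if anything falls off the work surface, if the arm or the gripper's body presses on something with over 40 N, if the wrist force passes 120 N, or if a joint passes its speed limit or range.

## Working session

There is one attempt and no reset: what is moved stays moved. The work goes in short steps, Python scripts to look and compute and a tool call to move; the robot and the scene stay as the last step left them, time stands still between calls to the robot, and variables do not carry over. Pictures are saved under pics/ and viewed, at most 10 in all, crops included, and the job is handed in when it is done.

Besides the shell and the picture viewer there is one more tool, called after "Emit:" as name(argument=value, ...), one argument or row to a line, values as JSON. move_arm: Moves the arm, as the interface text tells. Scaled input: -1 to 1 covers 20 mm each way for a shift and 30 degrees each way for a turn. Its arguments: {"type":"object","properties":{"commands":{"type":"array"},"jaw":{"type":"number"}},"required":["commands"]}

```bash
mkdir -p pics; python3 - <<'E'
from plant import *
import cv2,numpy as np
s=read_state();print(s)
for n in("side","top"):
    d=get_image(n);cv2.imwrite(f"pics/{n}0.png",d["img"][:,:,::-1]);print(n,d["fx"],d["fy"],d["cx"],d["cy"],np.round(d["extrinsics"],4).tolist())
E
```

```text
{'time_s': 0.0, 'joint_pos': array([74.21535245, 17.86141042,  0.80318883, 86.69352075, -0.25019793,
       75.58386371, -1.55827408]), 'qvel': array([ 0.05446969, -0.05919305,  0.0629951 , -0.02243853,  0.00392489,
        0.0530187 ,  0.09868577]), 'tau': array([ 3.25704386e-04, -3.79917741e+01,  1.46038556e-01, -2.30599219e+01,
        1.20660858e-02,  1.35271100e-02, -1.07812110e-05]), 'tcp_pos': array([ 0.12724649, -0.53436458,  0.24920076]), 'ee_rot': array([[ 9.72779802e-01,  2.31730411e-01, -6.87567807e-04],
       [ 2.31731390e-01, -9.72777113e-01,  2.29152217e-03],
       [-1.37834853e-04, -2.38847753e-03, -9.99997138e-01]]), 'force': array([-0.20267849, -0.09809768, -0.22266164]), 'torque': array([-0.02069751,  0.01846048, -0.00252391]), 'gripper_force': 0.0, 'finger_gap': 0.08534520814403133}
side 380.2288096478234 380.2288096478234 256.1917857280116 192.87985166076288 [[-0.7965, -0.4374, 0.4174, 0.2497], [-0.6043, 0.5537, -0.5729, 0.5037], [0.0195, -0.7086, -0.7054, 0.6206], [0.0, 0.0, 0.0, 1.0]]
top 422.9796058848032 422.9796058848032 261.02375275640327 183.7951378054491 [[0.0631, -0.9693, 0.2379, 0.3376], [-0.998, -0.063, 0.0078, 0.0499], [0.0074, -0.2379, -0.9713, 0.9769], [0.0, 0.0, 0.0, 1.0]]
```

View pics/top0.png

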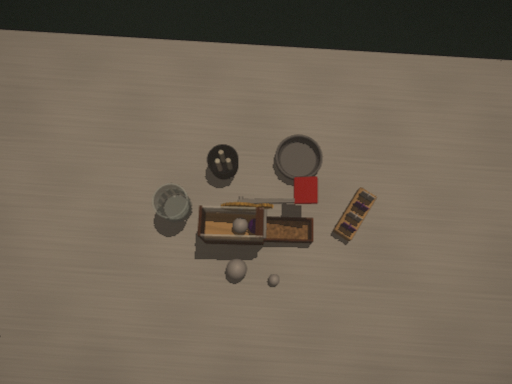

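View pics/side0.png

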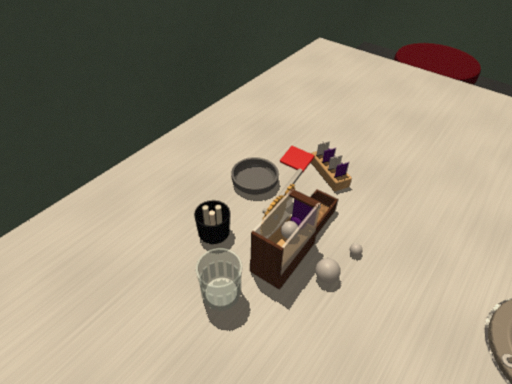

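```bash
cat > h.py <<'E'
from plant import *
import cv2,numpy as np
def ray(d,p,z):
    E=d["extrinsics"];v=E[:3,:3]@[(p[0]-d["cx"])/d["fx"],(p[1]-d["cy"])/d["fy"],1];o=E[:3,3]
    return o+v*(z-o[2])/v[2]
def proj(d,P):
    E=d["extrinsics"];c=E[:3,:3].T@(np.array(P)-E[:3,3]);return np.array([d["fx"]*c[0]/c[2]+d["cx"],d["fy"]*c[1]/c[2]+d["cy"]])
def red(d):
    i=d["img"].astype(int);m=((i[:,:,0]>110)&(i[:,:,1]<60)&(i[:,:,2]<60)).astype(np.uint8)
    m[:,400:]=0
    n,l,s,c=cv2.connectedComponentsWithStats(m);k=1+np.argmax(s[1:,4]);return (l==k).astype(np.uint8),c[k],s[k]
E
python3 - <<'E'
from h import *
for n in("top","side"):
    d=get_image(n);m,c,s=red(d)
    r=cv2.minAreaRect(cv2.findNonZero(m));b=cv2.boxPoints(r)
    print(n,c,s,"centre",ray(d,c,.12).round(4));print(np.array([ray(d,p,.12)[:2] for p in b]).round(4).tolist())
    if n=="top":
        cv2.imwrite("pics/t1.png",cv2.resize(d["img"][130:290,150:390,::-1],None,fx=3.3,fy=3.3,interpolation=cv2.INTER_CUBIC))
E
```

```text
top [305.24699828 189.51972556] [294 177  23  26 583] centre [ 0.5412 -0.0359  0.12  ]
[[0.5665, -0.0113], [0.5695, -0.0573], [0.5161, -0.0591], [0.5132, -0.0137]]
side [296.66294643 158.27232143] [280 147  34  24 448] centre [ 0.5416 -0.0352  0.12  ]
[[0.5627, -0.0042], [0.5834, -0.061], [0.5188, -0.0648], [0.5018, -0.0095]]
```

View pics/t1.png

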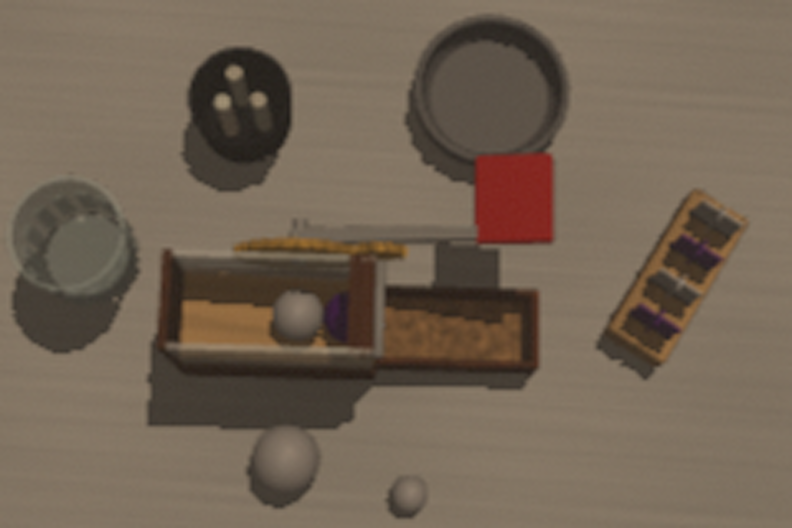

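Emit:
move_arm(
  commands=[
    [1,-0.74,0,0],
    [1,-0.74,0,0],
    [1,-0.74,0,0],
    [1,-0.74,0,0],
    [1,-0.74,0,0],
    [1,-0.74,0,0],
    [1,-0.74,0,0],
    [1,-0.74,0,0],
    [1,-0.74,0,0],
    [1,-0.74,0,0],
    [1,-0.74,0,0],
    [1,-0.74,0,0],
    [1,-0.74,0,0],
    [1,-0.74,0,0],
    [1,-0.74,0,0],
    [1,-0.74,0,0],
    [1,-0.74,0,0],
    [1,-0.74,0,0],
    [1,-0.74,0,0],
    [1,-0.74,0,0],
  ],
  jaw=1,
)

```text
time_s: 2.7
tcp_pos: [0.4482, -0.1538, 0.2501]
ee_rot: [[0.973, 0.232, -0.0], [0.232, -0.973, -0.0], [-0.0, -0.0, -1.0]]
force: [-0.2, -0.2, -0.5]
finger_gap: -0.0002
gripper_force: 0.0
```

Emit:
move_arm(
  commands=[
    [0.88,-0.655,0,0],
    [0.88,-0.655,0,0],
    [0.88,-0.655,0,0],
    [0.88,-0.655,0,0],
    [0.88,-0.655,0,0],
    [0.88,-0.655,0,0],
    [0.88,-0.655,0,0],
    [0,0,1,0],
    [0,0,1,0],
    [0,0,1,0],
    [0,0,1,0],
    [0,0,0.5,0],
    [0,0,0,0],
  ],
)

```text
time_s: 4.32
tcp_pos: [0.546, -0.0367, 0.1596]
ee_rot: [[0.973, 0.232, -0.002], [0.232, -0.973, 0.0], [-0.002, -0.0, -1.0]]
force: [-0.2, -0.5, 1.4]
finger_gap: 0.0
gripper_force: 0.0
```

```bash
python3 - <<'E'
from h import *
d=get_image("side");a=d["img"][100:300,180:400,::-1]
print(proj(d,read_state()["tcp_pos"]+[0,0,-.019]))
e=get_image("top");b=e["img"][120:270,180:400,::-1]
cv2.imwrite("pics/a2.png",np.hstack([cv2.resize(a,(396,360)),cv2.resize(b,(396,360))]))
E
```

```text
[295.94237727 148.70305123]
```

View pics/a2.png

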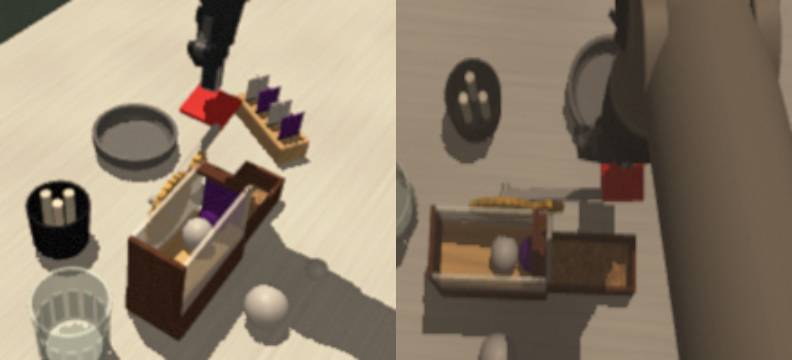

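Emit:
move_arm(
  commands=[
    [0,0,0.5,0],
    [0,0,0.5,0],
    [0,0,0.4,0],
    [0,0,0.4,0],
    [0,0,0.4,0],
    [0,0,0.4,0],
    [0,0,0.4,0],
    [0,0,0.4,0],
    [0,0,0.2,0],
    [0,0,0,0],
  ],
)

```text
time_s: 5.68
tcp_pos: [0.5468, -0.0365, 0.0881]
ee_rot: [[0.973, 0.232, 0.0], [0.232, -0.973, 0.0], [0.0, -0.0, -1.0]]
force: [0.5, -1.1, 3.3]
finger_gap: 0.0
gripper_force: 1.9
```

```bash
python3 - <<'E'
from h import *
d=get_image("side");a=d["img"][120:280,200:376,::-1]
s=read_state();print(s["force"],s["tcp_pos"])
cv2.imwrite("pics/a3.png",cv2.resize(a,(528,480)))
E
```

```text
[-0.66745234 -0.43635755  3.18332328] [ 0.54673982 -0.03648973  0.08834156]
```

View pics/a3.png

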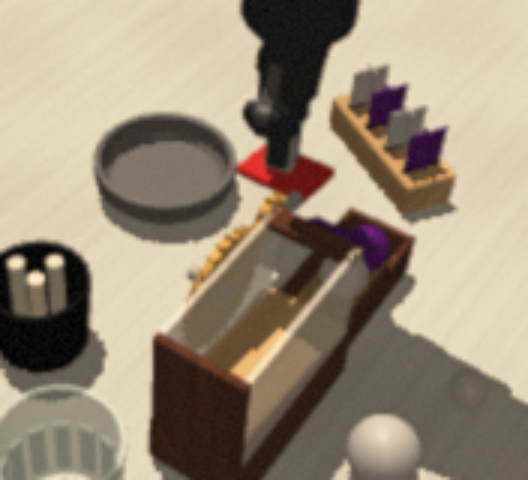

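Emit:
move_arm(
  commands=[
    [0,0,0.1,0],
    [0,0,0.1,0],
    [0,0,0.1,0],
    [0,0,0,0],
    [0,0,0,0],
    [0,0,0,0],
    [0,0,0,0],
    [0,0,0,0],
    [0,0,0,0],
    [0,0,0,0],
    [0,0,0,0],
    [0,0,0,0],
  ],
)

```text
time_s: 7.22
tcp_pos: [0.5466, -0.0364, 0.0823]
ee_rot: [[0.973, 0.232, 0.0], [0.232, -0.973, 0.0], [0.0, -0.0, -1.0]]
force: [-0.2, 2.6, 3.8]
finger_gap: -0.0002
gripper_force: 2.1
```

```bash
python3 - <<'E'
from h import *
d=get_image("side");a=d["img"][140:240,230:350,::-1]
e=get_image("top");b=e["img"][190:255,190:330,::-1]
cv2.imwrite("pics/a4.png",np.hstack([cv2.resize(a,(396,330)),cv2.resize(b,(396,330))]))
E
```

```text
(no output)
```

View pics/a4.png

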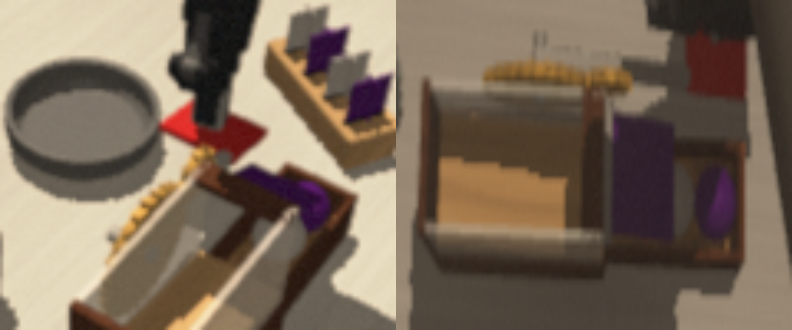

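Emit:
move_arm(
  commands=[
    [0,0,-0.05,0],
    [0,0,-0.1,0],
    [0,0,-0.1,0],
    [0,0,-0.1,0],
    [0,0,-0.1,0],
    [0,0,-0.1,0],
    [0,0,-0.1,0],
    [0,0,-0.1,0],
    [0,0,-0.1,0],
    [0,0,-0.1,0],
    [0,0,-0.1,0],
    [0,0,-0.1,0],
    [0,0,-0.1,0],
    [0,0,-0.1,0],
    [0,0,-0.1,0],
    [0,0,-0.1,0],
    [0,0,-0.1,0],
    [0,0,-0.1,0],
    [0,0,-0.1,0],
    [0,0,-0.1,0],
  ],
)

```text
time_s: 9.82
tcp_pos: [0.5464, -0.0357, 0.1213]
ee_rot: [[0.973, 0.232, -0.0], [0.232, -0.973, 0.001], [-0.0, -0.001, -1.0]]
force: [-1.1, 0.8, 1.7]
finger_gap: -0.0001
gripper_force: 0.9
```

Emit:
move_arm(
  commands=[
    [0,0,-0.1,0],
    [0,0,-0.1,0],
    [0,0,-0.1,0],
    [0,0,-0.1,0],
    [0,0,-0.1,0],
    [0,0,-0.1,0],
    [0,0,-0.08,0],
    [0,0,-0.08,0],
    [0,0,-0.08,0],
    [0,0,-0.08,0],
    [0,0,-0.08,0],
    [0,0,-0.08,0],
    [0,0,-0.08,0],
    [0,0,-0.08,0],
    [0,0,-0.08,0],
    [0,0,-0.08,0],
    [0,0,-0.08,0],
    [0,0,-0.08,0],
    [0,0,-0.08,0],
    [0,0,-0.08,0],
  ],
)

```text
time_s: 12.32
tcp_pos: [0.5466, -0.0367, 0.1558]
ee_rot: [[0.973, 0.232, 0.0], [0.232, -0.973, -0.0], [0.0, 0.0, -1.0]]
force: [-0.2, 0.3, -0.4]
finger_gap: -0.0002
gripper_force: 0.0
```

Now retreat clear upward and check.

Emit:
move_arm(
  commands=[
    [0,0,-0.5,0],
    [0,0,-1,0],
    [0,0,-1,0],
    [0,0,-1,0],
    [0,0,-1,0],
    [-0.7,0.5,-0.5,0],
    [-1,0.74,0,0],
    [-1,0.74,0,0],
    [-1,0.74,0,0],
    [-1,0.74,0,0],
    [-1,0.74,0,0],
    [-1,0.74,0,0],
    [-1,0.74,0,0],
    [0,0,0,0],
    [0,0,0,0],
  ],
)

```text
time_s: 14.2
tcp_pos: [0.4231, -0.1824, 0.2558]
ee_rot: [[0.973, 0.232, 0.0], [0.232, -0.973, 0.0], [0.0, -0.0, -1.0]]
force: [-0.3, 0.5, 0.1]
finger_gap: -0.0005
gripper_force: 0.0
```

```bash
python3 - <<'E'
from h import *
d=get_image("side");a=d["img"][120:280,200:376,::-1]
e=get_image("top");b=e["img"][130:260,190:380,::-1]
m,c,s=red(e);print(c,s,ray(e,c,.12))
cv2.imwrite("pics/a5.png",np.hstack([cv2.resize(a,(396,360)),cv2.resize(b,(396,360))]))
E
```

```text
[305.14915254 189.46610169] [294 177  23  26 590] [ 0.54125464 -0.03565756  0.12      ]
```

View pics/a5.png

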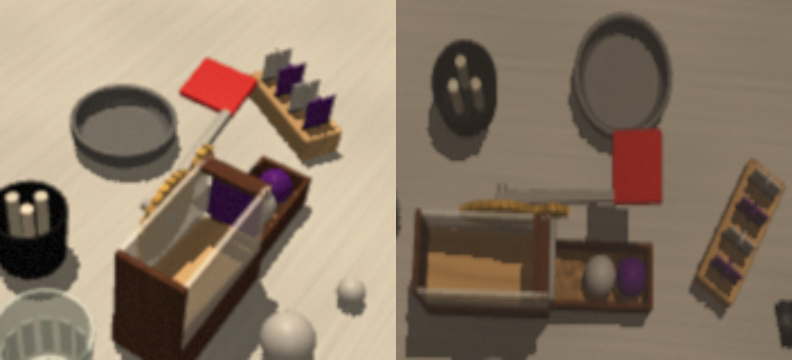

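The paddle is back at its starting pixel (305, 189), the lid is shut and both balls lie in the tray. The bystanders haven't moved.

```bash
python3 -c "
from plant import *
print(sign_off())"
```

```text
the job is handed in; nothing more can be done
None
```

Job handed in at about 14 s: both balls are in the tray, the lid was eased shut with the lever back at rest, and the last pictures show the other things unmoved; no verdict came back.

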